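Build up a sieve stack in the stated order

TASK

Build up the sieve column on the fixed aluminium receiver, one piece at a time from the bottom: first the blue sieve, then the yellow, then the red, and last the black lid with the white knob. Every piece stands upright with its foot fully down in the rim below, and everything is let go. The green sieve and the roll of white sealing film are not needed: leave both where they lie.

Things in the scene. Friction and masses are not known exactly. Their poses are not given: they have to be found in the camera images.
- sieve_blue: loose round sieve, blue plastic, fine steel mesh inside. 60 mm outside diameter, 40 mm high, 70 g. Lowest 8 mm: tapered foot (40 to 48 mm diameter) that drops into the open rim below (54 mm inside) until the frame rests on it; a piece then stands 32 mm above the sieve under it. Wall 3 mm thick, plain from 8 mm up, to grip from above across 60 mm. Origin: centre of underside, z up
- sieve_yellow: loose round sieve, yellow plastic, medium steel mesh inside. 60 mm outside diameter, 40 mm high, 70 g. Lowest 8 mm: tapered foot (40 to 48 mm diameter) that drops into the open rim below (54 mm inside) until the frame rests on it; a piece then stands 32 mm above the sieve under it. Wall 3 mm thick, plain from 8 mm up, to grip from above across 60 mm. Origin: centre of underside, z up
- sieve_red: loose round sieve, red plastic, very coarse steel mesh inside. 60 mm outside diameter, 40 mm high, 70 g. Lowest 8 mm: tapered foot (40 to 48 mm diameter) that drops into the open rim below (54 mm inside) until the frame rests on it; a piece then stands 32 mm above the sieve under it. Wall 3 mm thick, plain from 8 mm up, to grip from above across 60 mm. Origin: centre of underside, z up
- sieve_green: loose round sieve, green plastic, coarse steel mesh inside. 60 mm outside diameter, 40 mm high, 70 g. Lowest 8 mm: tapered foot (40 to 48 mm diameter) that drops into the open rim below (54 mm inside) until the frame rests on it; a piece then stands 32 mm above the sieve under it. Wall 3 mm thick, plain from 8 mm up, to grip from above across 60 mm. Origin: centre of underside, z up
- lid: loose lid, 60 g: black disc of 60 mm diameter, from 8 to 14 mm above the underside, over the same 8 mm tapered foot as the sieves (40 to 48 mm diameter); an upright round white knob of 22 mm diameter from there to 40 mm, to grip from above. Seated, it stands 32 mm above the origin of the sieve under it. Origin: centre of underside, z up
- receiver: the fixed receiver: an open round aluminium cup, 60 mm outside and 54 mm inside diameter, rim 50 mm above the work surface, inner floor at 22 mm, on a grey round foot plate of 116 mm diameter and 14 mm height. A sieve seated on it has its underside 42 mm above the work surface. Origin: centre of its underside, on the work surface, z up
- film_roll: a loose bystander: a roll of white sealing film lying flat, 61 mm diameter, 26 mm high, with a brown core. Origin: centre of the underside. Not part of the job

How it is judged:
On the way, in this order (a step that is already met when the one before it is completed fails the run):
1. the blue sieve is seated on the receiver (z of sieve_blue in the frame of receiver between 0.038 and 0.046 m and horizontal distance between sieve_blue and receiver below 0.006 m and angle between sieve_blue's own z axis and vertical below 0.1 rad), for 0.2 s.
2. the yellow sieve is seated on the blue sieve (z of sieve_yellow in the frame of sieve_blue between 0.028 and 0.036 m and horizontal distance between sieve_yellow and sieve_blue below 0.006 m and angle between sieve_yellow's own z axis and vertical below 0.1 rad), for 0.2 s.
3. the red sieve is seated on the yellow sieve (z of sieve_red in the frame of sieve_yellow between 0.028 and 0.036 m and horizontal distance between sieve_red and sieve_yellow below 0.006 m and angle between sieve_red's own z axis and vertical below 0.1 rad), for 0.2 s.
4. the lid is seated on the red sieve (z of lid in the frame of sieve_red between 0.028 and 0.036 m and horizontal distance between lid and sieve_red below 0.006 m and angle between lid's own z axis and vertical below 0.1 rad), for 0.2 s.
At the end, for the whole second after the job is handed in: Upwards from the receiver: blue, yellow, red sieve, lid, each within 4 mm of its seated height (42 mm over the receiver's origin, then 32 mm over the piece below), within 6 mm sideways of the piece below, tilted under 0.1 rad, at rest (under 0.02 m/s) (all of step 1 and all of step 2 and all of step 3 and all of step 4 and linear speed of each of sieve_blue, sieve_yellow, sieve_red, lid below 0.02 m/s); the robot touches nothing.
It fails at once if the green sieve is moved more than 20 mm (distance of sieve_green from where it was at the start of the episode above 0.02 m).
It fails at once if the film roll is moved more than 20 mm (distance of film_roll from where it was at the start of the episode above 0.02 m).
It also fails if it takes over 93 s, if anything falls off the work surface, if the arm or the gripper's body presses on something with over 40 N, if the wrist force passes 120 N, or if a joint passes its speed limit or range.

ROBOT

A 7-joint arm with a two-finger parallel gripper is mounted at the origin on a cart in front of the work surface, level with it; the furniture and walls round the work are solid. World frame = base frame: x ahead of the robot, y to its left, z up, the work surface at z = 0. Lengths are in m, angles in rad, forces in N, time in s.
With the tool pointing down it reaches from about 0.4 to 0.85 m from the base axis. Payload 4.5 kg.
Tool frame: the origin (TCP) lies at the very end of the fingers, on their centre line; the grasp point (between the pads) lies 19 mm behind it (r.grasp_offset is the distance from the TCP to the grasp point, in m); z points along the fingers, y is the direction in which the jaws open and shut (so a half turn about z gives the same grasp; the last joint's range is limited). The gripper opens to 88 mm and grips with 3 to 60 N. Pads are 18 mm wide; open, the fingers measure 123 mm over their backs; the gripper's body (75 mm by 187 mm) begins 45 mm behind the grasp point.
Start: joints at [-1.262, 0.689, -0.195, 1.565, 0.157, 0.902, -0.215], TCP at [0.17, 0.602, 0.239] pointing down, gripper open.
Joint ranges: [-3.01, 3.01], [-0.46, 2.08], [-1.47, 1.51], [0.13, 2.56], [-1, 4.14], [0.04, 2.09], [-2.66, 2.66]. Speed limits (rad/s): [2.57, 2.57, 3.14, 3.14, 3.14, 3.14, 3.14].

INTERFACE

Orientations are given as a unit quaternion [w, x, y, z].
In Python, from rig import r gives the robot as it stands.
- The arm moves only by the tool send_rows, never from a script. Its argument "plan" is one flat list of numbers, 7 for each row, row after row: the finger opening in mm, from 0 to 88.1, then the shift along the tool's x, y, z in units of 40 mm (1.0 is 40 mm), then the turn, a rotation vector about the tool's x, y, z in units of 6 degrees (1.0 is 6 degrees). A call has 1 to 12 rows; each row shifts and turns the pose as measured when the row begins, along the tool's axes as they then stand; what a row does not reach is not made up. A row lasts 1/12 s, in which the tool goes at most 41.7 mm and 7.16 degrees, less where a joint would pass 70% of its speed; a pose out of reach is approached as far as the arm can. A call is refused whole if a number of a shift passes 1 or a number of a turn 1, either way. A call with a gripper value outside its range is refused whole. The fingers move at their own pace and stop on an object; the grip force is fixed at half the most. Time passes only in rows, so rows that do not move let the fingers close. It gives the time, the measured TCP pose, the force and the opening at its end, in the units of the state.
- r.get_state(): the state, without advancing time (a new reading comes with each control period).
- r.capture(name): name is "side" or "top" or "wrist"; returns the picture (480x640x3 uint8, red, green, blue); there is no depth.
- r.camera_params(name): a dict with "K" (3x3 intrinsics, pixels), "rvec" (rotation vector, rad) and "tvec" (3), from world to camera coordinates, as OpenCV has them. Camera axes: x right, y down, z forward; pixel columns grow to the right and rows downward; lengths in m; the calibration is good to about 2 mm. A picture is of the moment at which its call begins: read the wrist's pose just before it. camera_params takes no time and is no camera call; for the wrist camera it gives the pose at the moment of the call.
- r.close_job(): hands the job in, once; it reports no verdict.
Trained networks look in the newest picture that a camera, given by its name, has taken for a name from the list of things; names that differ only in an ending like _2 or _b are one class to them, and where a whole thing is asked for, a point or a joint stands for the part that bears it (a point fixed in the world has none). Each returns a list of dicts, best first, with "confidence" (0 to 1); they miss things now and then, are a little off and sometimes report something else, mostly with a low value. They report only what shows in the picture. A call takes as long as a camera call.
- r.recognise(camera, thing): "extent" ([left, top, width, height] in pixels, round what is visible of it).
- r.cut_out(camera, thing): "pixels" (480x640 bool, what is visible of it) and "extent" ([left, top, width, height] in pixels, round what is visible of it).
The state is a dict: "clock": time; "q": joint angles; "dq": joint speeds; "tau": joint torques, N m; "position": TCP position; "tool_rot": TCP orientation; "ft_force": force on the tool from outside, world axes, zero at the start; "wrist_torque": the same for the moment, N m; "grip_width": opening from 0.0 (shut) to 1.0 (fully open).
Only numpy, scipy, OpenCV 4.12 (cv2) and the standard library are available. Lean on these libraries where they do the work, as an engineer would, in place of code of your own. Each camera call takes 0.05 s, during which the arm holds its last target.

## Working session

There is one attempt and no reset: what is moved stays moved. The work goes in short steps, Python scripts to look and compute and a tool call to move; the robot and the scene stay as the last step left them, time stands still between calls to the robot, and variables do not carry over. Pictures are saved under pics/ and viewed, and the job is handed in when it is done.

Besides the shell and the picture viewer there is one more tool, called after "Request:" as name(argument=value, ...) on one line, values as JSON. send_rows: Moves the arm, as the interface text tells. Its arguments: {"type":"object","properties":{"plan":{"type":"array"}},"required":["plan"]}

```bash
ls; mkdir -p pics
python3 - <<'E'
from rig import r
import cv2
s=r.get_state();print(s)
for n in ['side','top','wrist']:
    im=r.capture(n);cv2.imwrite(f'pics/{n}0.png',im[:,:,::-1])
    p=r.camera_params(n);print(n,p)
E
```

```text
pics
{'clock': 0.0, 'q': array([-1.26219994,  0.68999521, -0.19451533,  1.5663437 ,  0.15729839,
        0.90251085, -0.21512866]), 'dq': array([ 0.00030265, -0.00028487,  0.00135891,  0.00108763, -0.00179233,
        0.00066259,  0.00097389]), 'tau': array([-3.68116230e-05, -5.27561653e+01, -1.26698624e+00, -1.53426594e+01,
       -5.26627852e-02,  6.74439972e-03,  1.74921329e-04]), 'position': array([0.16946857, 0.60092113, 0.23790316]), 'tool_rot': array([-6.10108300e-05,  1.36938623e-01,  9.90579095e-01, -9.30632832e-04]), 'ft_force': array([-0.23037876, -0.6660266 , -0.08629836]), 'wrist_torque': array([-0.00452536,  0.02318351, -0.03381184]), 'grip_width': 0.997566642285528}
side {'K': array([[460.55942536,   0.        , 321.00623319],
       [  0.        , 460.55942536, 233.47117251],
       [  0.        ,   0.        ,   1.        ]]), 'rvec': array([ 2.23823457, -0.43241207,  0.1897796 ]), 'tvec': array([-0.53797384,  0.14292042,  1.17781729])}
top {'K': array([[553.67013183,   0.        , 329.89176884],
       [  0.        , 553.67013183, 244.03802482],
       [  0.        ,   0.        ,   1.        ]]), 'rvec': array([ 2.14700664, -2.09832705,  0.21081508]), 'tvec': array([-0.07975039,  0.57206447,  1.10606436])}
wrist {'K': array([[340.45818646,   0.        , 320.21806453],
       [  0.        , 340.45818646, 237.49380772],
       [  0.        ,   0.        ,   1.        ]]), 'rvec': array([-2.28437837, -1.73043264, -0.28317864]), 'tvec': array([-0.62343769, -0.045786  ,  0.39166397])}
```

View pics/side0.png

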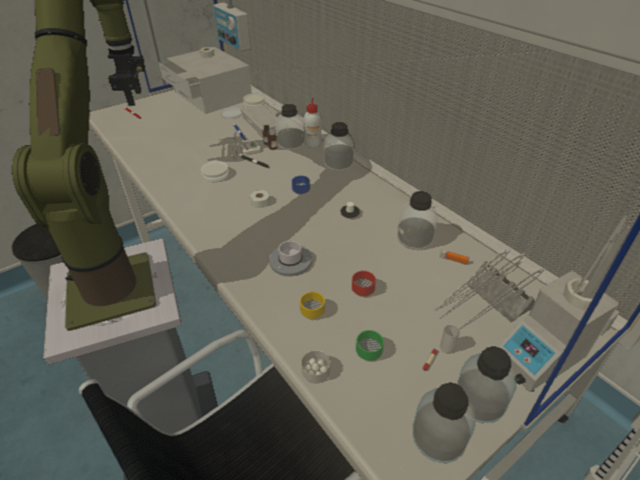

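View pics/top0.png

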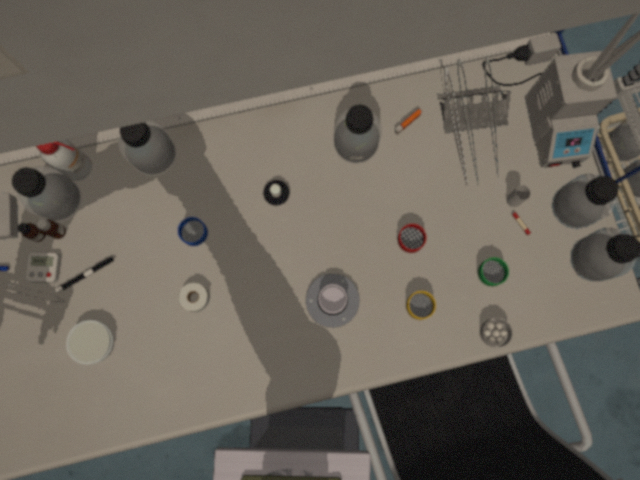

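View pics/wrist0.png

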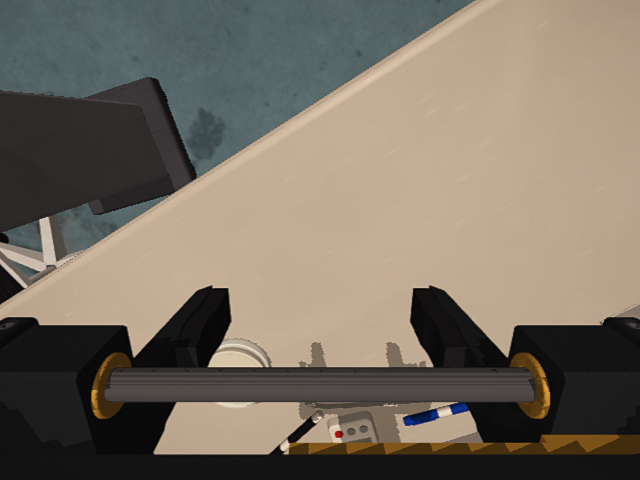

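```bash
cat > h.py <<'E'
from rig import r
import numpy as np, cv2
from scipy.optimize import least_squares
from scipy.spatial.transform import Rotation as R
SEC={'sieve':[(.020,0),(.024,.008),(.030,.008),(.030,.040)],'lid':[(.020,0),(.024,.008),(.030,.008),(.030,.014),(.011,.014),(.011,.040)],
'receiver':[(.058,0),(.058,.014),(.030,.014),(.030,.050)],'film':[(.0305,0),(.0305,.026)]}
th=np.linspace(0,2*np.pi,90)[:-1]
def model(n,z0=0):
    return [np.c_[rr*np.cos(th),rr*np.sin(th),0*th+z+z0] for rr,z in SEC[n.split('_')[0]]]
def proj(P,p):
    return cv2.projectPoints(np.asarray(P,float).reshape(-1,1,3),p['rvec'],p['tvec'],p['K'],None)[0][:,0]
def sil(n,xy,p,z0=0):
    im=np.zeros((480*4,640*4),np.uint8); c=[proj(m+[xy[0],xy[1],0],p) for m in model(n,z0)]
    for a,b in zip(c[:-1],c[1:]):
        h=cv2.convexHull(np.vstack([a,b]).astype(np.float32)); cv2.fillConvexPoly(im,np.round(h*4+1.5).astype(np.int32),255)
    return cv2.resize(im,(640,480),interpolation=cv2.INTER_AREA)/255.
def locate(n,cams,xy0,z0=0):
    ps=[r.camera_params(c) for c,_ in cams]
    def f(xy):
        o=[]
        for (c,m),p in zip(cams,ps):
            S=sil(n,xy,p,z0); ys,xs=np.mgrid[:480,:640]
            o+=[ (S*xs).sum()/S.sum()-xs[m].mean(),(S*ys).sum()/S.sum()-ys[m].mean()]
        return o
    s=least_squares(f,xy0,diff_step=0.005,loss='linear'); return s.x,np.round(s.fun,2)
def ray(uv,p,z):
    Rm=cv2.Rodrigues(p['rvec'])[0]; d=Rm.T@np.linalg.inv(p['K'])@[uv[0],uv[1],1]; o=-Rm.T@np.asarray(p['tvec']).ravel()
    return (o+d*(z-o[2])/d[2])[:2]
E
cat > a.py <<'E'
from h import *
for c in ['top','side']: r.capture(c)
pt=r.camera_params('top')
for n in ['sieve_blue','sieve_yellow','sieve_red','sieve_green','lid','receiver','film_roll']:
    cams=[]
    for c in ['top','side']:
        d=r.cut_out(c,n); print(n,c,[(round(x['confidence'],2),[int(v) for v in x['extent']],int(x['pixels'].sum())) for x in d][:2])
        if d and d[0]['confidence']>.4: cams.append((c,np.asarray(d[0]['pixels'])))
    for cc in [cams]+[[x] for x in cams]:
        m=cc[0][1]; ys,xs=np.nonzero(m); x0=ray((xs.mean(),ys.mean()),r.camera_params(cc[0][0]),.02)
        print('   ',[c for c,_ in cc],*locate(n,cc,x0))
print(r.get_state()['clock'])
E
python3 a.py
```

```text
sieve_blue top [(0.96, [178, 219, 29, 25], 693)]
sieve_blue side [(0.68, [292, 177, 17, 16], 302)]
    ['top', 'side'] [0.60042692 0.23117414] [ 0.05 -0.09 -0.17  0.02]
    ['top'] [0.60018916 0.23122632] [-0. -0.]
    ['side'] [0.60099757 0.23103014] [-0.01  0.01]
sieve_yellow top [(0.57, [407, 293, 26, 27], 699)]
sieve_yellow side [(0.72, [301, 292, 24, 23], 581)]
    ['top', 'side'] [ 0.45202852 -0.25975571] [ 0.38 -0.34 -0.53 -0.35]
    ['top'] [ 0.45128962 -0.25898556] [-0.  0.]
    ['side'] [ 0.45281522 -0.26118605] [ 0. -0.]
sieve_red top [(0.73, [396, 224, 30, 29], 679), (0.33, [175, 284, 32, 29], 699)]
sieve_red side [(0.97, [353, 268, 24, 29], 531)]
    ['top', 'side'] [ 0.59660337 -0.2423701 ] [ 0.29 -0.02 -0.13 -0.41]
    ['top'] [ 0.59658413 -0.24171234] [-0.01 -0.  ]
    ['side'] [ 0.59624824 -0.24367829] [0.01 0.  ]
sieve_green top [(0.96, [476, 259, 33, 24], 747)]
sieve_green side [(0.6, [355, 328, 31, 30], 759)]
    ['top', 'side'] [ 0.52789503 -0.41639374] [-0.11 -0.16 -0.11  0.22]
    ['top'] [ 0.52755526 -0.41663448] [0. 0.]
    ['side'] [ 0.52842904 -0.41595348] [-0. -0.]
lid top [(0.87, [262, 179, 26, 25], 521)]
lid side [(0.47, [340, 201, 16, 17], 246)]
    ['top', 'side'] [0.69633188 0.05615227] [ 0.13  0.12  0.06 -0.37]
    ['top'] [0.69653058 0.05643665] [-0.  0.]
    ['side'] [0.69533083 0.05453172] [-0. -0.]
receiver top [(0.69, [304, 272, 56, 53], 2310)]
receiver side [(0.8, [271, 241, 40, 35], 1106), (0.63, [338, 202, 19, 16], 233)]
    ['top', 'side'] [ 0.45997992 -0.07336448] [-0.02  0.04  0.08  0.02]
    ['top'] [ 0.46011424 -0.07346789] [-0.  0.]
    ['side'] [ 0.45981204 -0.07318832] [-0.  0.]
film_roll top [(0.92, [176, 283, 30, 28], 633)]
film_roll side [(0.75, [253, 189, 17, 18], 289)]
    ['top', 'side'] [0.45952852 0.2210754 ] [ 0.01  0.05  0.07 -0.06]
    ['top'] [0.45963849 0.22111603] [-0.  0.]
    ['side'] [0.45917083 0.22081466] [ 0.01 -0.  ]
0.95
```

Request:
send_rows(plan=[88, 0, 0, 0, 0, 0, -0.9, 88, 0, 0, 0, 0, 0, -0.9, 88, 0, 0, 0, 0, 0, -0.8, 88, -0.75, -0.65, 0, 0, 0, 0, 88, -0.75, -0.65, 0, 0, 0, 0, 88, -0.75, -0.65, 0, 0, 0, 0, 88, -0.75, -0.65, 0, 0, 0, 0, 88, -0.75, -0.65, 0, 0, 0, 0, 88, -0.75, -0.65, 0, 0, 0, 0, 88, -0.75, -0.65, 0, 0, 0, 0, 88, -0.75, -0.65, 0, 0, 0, 0, 88, -0.75, -0.65, 0, 0, 0, 0])

```text
clock: 1.95
position: [0.443, 0.3742, 0.2364]
tool_rot: [-0.003, -0.018, 1.0, 0.006]
ft_force: [0.1, 0.1, -0.3]
grip_width: 0.996
```

```bash
cat > d.py <<'E'
import sys
from h import *
# usage: d.py x y z : prints remaining shift in units and turn
def rem(t):
    s=r.get_state(); q=s['tool_rot']; M=R.from_quat([q[1],q[2],q[3],q[0]])
    T=R.from_matrix(np.array([[-1,0,0],[0,1,0],[0,0,-1.]]))
    print('t',round(s['clock'],2),'pos',np.round(s['position'],4),'grip',round(s['grip_width']*88.1,1),'F',np.round(s['ft_force'],1))
    print('shift units',np.round(M.inv().apply(np.array(t)-s['position'])/.04,3),'turn units',np.round((M.inv()*T).as_rotvec()/np.radians(6),3),'q',np.round(s['q'],2))
rem([float(a) for a in sys.argv[1:4]])
E
python3 d.py .6003 .2312 .09
```

```text
t 1.95 pos [0.443  0.3742 0.2364] grip 87.8 F [ 0.1  0.1 -0.3]
shift units [-3.828 -3.752  3.594] turn units [ 0.109 -0.062  0.336] q [-0.58  0.64 -0.33  1.71  0.25  0.83  0.59]
```

Request:
send_rows(plan=[88, -0.64, -0.63, 0.4, 0.02, -0.01, 0.05, 88, -0.64, -0.63, 0.4, 0.02, -0.01, 0.05, 88, -0.64, -0.63, 0.4, 0.02, -0.01, 0.05, 88, -0.64, -0.63, 0.4, 0.02, -0.01, 0.05, 88, -0.64, -0.63, 0.4, 0.02, -0.01, 0.05, 88, -0.64, -0.63, 0.4, 0.02, -0.01, 0.05, 88, 0, 0, 0.3, 0, 0, 0, 88, 0, 0, 0.1, 0, 0, 0])

```text
clock: 2.62
position: [0.6184, 0.2075, 0.1206]
tool_rot: [0.007, 0.008, 1.0, -0.001]
ft_force: [-0.8, 0.1, 0.3]
grip_width: 1.0
```

```bash
python3 d.py .6003 .2312 .012
python3 - <<'E'
from h import *
im=r.capture('wrist');cv2.imwrite('pics/w1.png',im[:,:,::-1])
d=r.cut_out('wrist','sieve_blue');print([(x['confidence'],x['extent']) for x in d])
E
```

```text
t 2.62 pos [0.6184 0.2075 0.1206] grip 88.1 F [-0.8  0.1  0.3]
shift units [0.498 0.591 2.706] turn units [-0.026  0.126 -0.153] q [-0.25  0.87 -0.29  1.58  0.34  0.72  0.86]
[(0.64, [315.1, 172.6, 84.8, 88.0])]
```

View pics/w1.png

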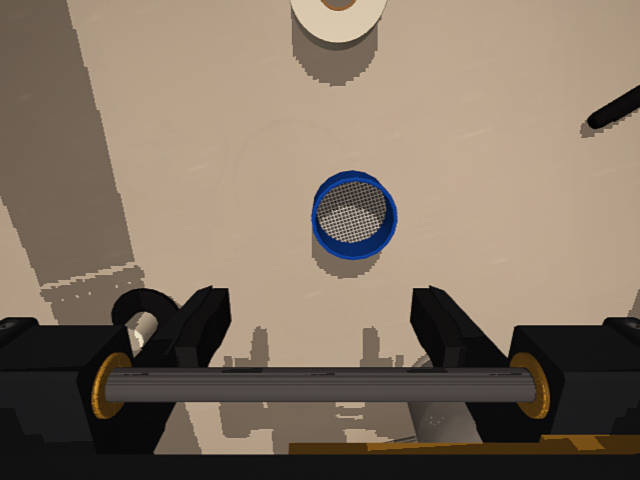

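```bash
cat > w.py <<'E'
import sys
from h import *
n=sys.argv[1]; x0=[float(sys.argv[2]),float(sys.argv[3])]; z0=float(sys.argv[4]) if len(sys.argv)>4 else 0
r.capture('wrist'); d=r.cut_out('wrist',n)
for x in d[:2]:
    print(x['confidence'],x['extent'],*locate(n,[('wrist',np.asarray(x['pixels']))],x0,z0))
E
python3 w.py sieve_blue .6 .231; python3 d.py .6003 .2312 .012
```

```text
0.63 [312.9, 170.1, 87.7, 88.6] [0.60121031 0.23402718] [0. 0.]
t 2.82 pos [0.6179 0.2111 0.1235] grip 88.3 F [-0.1  0.3 -0.1]
shift units [0.489 0.498 2.781] turn units [-0.003  0.152 -0.107] q [-0.25  0.87 -0.29  1.58  0.34  0.73  0.86]
```

Request:
send_rows(plan=[88, 0.22, 0.25, 0.6, 0, 0.05, -0.05, 88, 0.22, 0.25, 0.6, 0, 0.05, -0.05, 88, 0.04, 0.02, 0.5, 0, 0.04, 0, 88, 0, 0, 0.4, 0, 0, 0, 88, 0, 0, 0.2, 0, 0, 0, 88, 0, 0, 0, 0, 0, 0, 88, 0, 0, 0, 0, 0, 0])

```text
clock: 3.4
position: [0.5992, 0.2486, 0.0391]
tool_rot: [0.007, -0.008, 1.0, 0.007]
ft_force: [-0.2, -0.4, 1.4]
grip_width: 1.002
```

```bash
python3 d.py .6003 .232 .012
```

```text
t 3.4 pos [0.5992 0.2486 0.0391] grip 88.2 F [-0.2 -0.4  1.4]
shift units [-0.011 -0.426  0.672] turn units [0.131 0.133 0.148] q [-0.33  0.98 -0.25  1.63  0.38  0.56  0.79]
```

```bash
for i in 1 2 3; do python3 - <<'E'
from h import *
r.capture('wrist');s=r.get_state();print(s['clock'],s['position'],s['tool_rot'],np.abs(s['dq']).max())
E
done; python3 d.py .6003 .232 .012; python3 w.py sieve_blue .6 .231
```

```text
3.45 [0.59933611 0.24881858 0.03936917] [ 0.00711472 -0.00772385  0.99991976  0.00708466] 0.008191143889568854
3.5 [0.59974867 0.24844402 0.03954579] [ 0.00742239 -0.00738387  0.99991988  0.00711442] 0.010859021312936635
3.55 [0.59999406 0.24805105 0.03951061] [ 0.00753197 -0.0070782   0.99992181  0.00703893] 0.006461582188122933
t 3.55 pos [0.6    0.2481 0.0395] grip 88.0 F [ 0.3 -1.   0.2]
shift units [ 0.008 -0.411  0.682] turn units [0.134 0.144 0.135] q [-0.33  0.98 -0.25  1.63  0.38  0.56  0.79]
0.89 [230.7, 229.6, 122.3, 126.6] [0.60079634 0.23199467] [-0.  0.]
```

Request:
send_rows(plan=[88, 0, -0.3, 0, 0.05, 0.05, 0.05, 88, 0, 0, 0, 0, 0, 0])

```text
clock: 3.82
position: [0.6009, 0.2345, 0.0401]
tool_rot: [0.005, -0.004, 1.0, 0.004]
ft_force: [0.7, -0.7, -1.1]
grip_width: 1.003
```

```bash
python3 d.py .6005 .232 .012
```

```text
t 3.82 pos [0.6009 0.2345 0.0401] grip 88.4 F [ 0.7 -0.7 -1.1]
shift units [ 0.019 -0.068  0.702] turn units [0.079 0.103 0.074] q [-0.31  0.98 -0.25  1.63  0.39  0.56  0.8 ]
```

Request:
send_rows(plan=[88, 0, -0.03, 0.35, 0.04, 0.05, 0.03, 88, 0, 0, 0.3, 0.04, 0.05, 0.03, 88, 0, 0, 0.05, 0, 0, 0])

```text
clock: 4.07
position: [0.6027, 0.2322, 0.0112]
tool_rot: [0.001, 0.001, 1.0, 0.0]
ft_force: [-0.5, -0.0, 0.0]
grip_width: 0.998
```

```bash
python3 d.py .6005 .232 .012
```

```text
t 4.07 pos [0.6027 0.2322 0.0112] grip 87.9 F [-0.5 -0.   0. ]
shift units [ 0.056 -0.005 -0.019] turn units [ 0.002  0.02  -0.018] q [-0.32  1.03 -0.23  1.62  0.39  0.54  0.79]
```

Request:
send_rows(plan=[45, 0.03, 0, 0, 0, 0, 0, 45, 0, 0, 0, 0, 0, 0, 45, 0, 0, 0, 0, 0, 0, 45, 0, 0, 0, 0, 0, 0, 45, 0, 0, 0, 0, 0, 0, 45, 0, 0, 0, 0, 0, 0])

```text
clock: 4.57
position: [0.5998, 0.2324, 0.0084]
tool_rot: [-0.001, 0.0, 1.0, -0.0]
ft_force: [-0.2, -0.1, -2.1]
grip_width: 0.662
```

```bash
python3 d.py .46 -.0734 .10
```

```text
t 4.57 pos [0.5998 0.2324 0.0084] grip 58.3 F [-0.2 -0.1 -2.1]
shift units [ 3.492 -7.651 -2.277] turn units [-0.008 -0.018 -0.009] q [-0.32  1.03 -0.23  1.62  0.39  0.53  0.79]
```

Request:
send_rows(plan=[45, 0, 0, -0.3, 0, 0, 0, 45, 0, 0, -0.6, 0, 0, 0, 45, 0, 0, -0.6, 0, 0, 0, 45, 0.2, -0.5, -0.6, 0, 0, 0, 45, 0.35, -0.8, -0.3, 0, 0, 0, 45, 0.4, -0.9, 0, 0, 0, 0, 45, 0.4, -0.9, 0, 0, 0, 0, 45, 0.4, -0.9, 0, 0, 0, 0, 45, 0.4, -0.9, 0, 0, 0, 0, 45, 0.4, -0.9, 0, 0, 0, 0, 45, 0.3, -0.7, 0, 0, 0, 0, 45, 0.2, -0.4, 0, 0, 0, 0])

```text
clock: 5.57
position: [0.4792, -0.0447, 0.1183]
tool_rot: [0.009, -0.005, 1.0, 0.004]
ft_force: [0.9, -0.5, -0.2]
grip_width: 0.661
```

```bash
python3 d.py .46 -.0734 .065
```

```text
t 5.57 pos [ 0.4792 -0.0447  0.1183] grip 58.2 F [ 0.9 -0.5 -0.2]
shift units [ 0.511 -0.723  1.316] turn units [0.081 0.169 0.104] q [ 0.17  0.72 -0.27  2.11  0.5   0.35  1.07]
```

Request:
send_rows(plan=[45, 0.2, -0.25, 0.1, 0.04, 0.08, 0.05, 45, 0.2, -0.2, 0.1, 0.04, 0.08, 0.05, 45, 0, 0, 0, 0, 0, 0, 45, 0, 0, 0, 0, 0, 0])

```text
clock: 5.9
position: [0.4615, -0.0683, 0.1118]
tool_rot: [0.001, 0.004, 1.0, -0.002]
ft_force: [0.2, -0.0, -0.7]
grip_width: 0.659
```

```bash
python3 - <<'E'
from h import *
for n in ['wrist','top']:
    im=r.capture(n)
    if n=='top': im=cv2.resize(im[180:400,220:520],None,fx=2.5,fy=2.5)
    cv2.imwrite(f'pics/{n}2.png',im[:,:,::-1])
E
python3 w.py sieve_blue .46 -.073 .11;python3 d.py .46 -.0734 .065
```

```text
0.8 [246.0, 250.6, 151.0, 155.0] [ 0.45200327 -0.06824013] [-0. -0.]
t 6.1 pos [ 0.4618 -0.0676  0.1117] grip 57.9 F [-0.3  0.7 -0.3]
shift units [ 0.045 -0.142  1.167] turn units [-0.034  0.016 -0.059] q [ 0.19  0.73 -0.24  2.14  0.52  0.33  1.08]
```

View pics/wrist2.png

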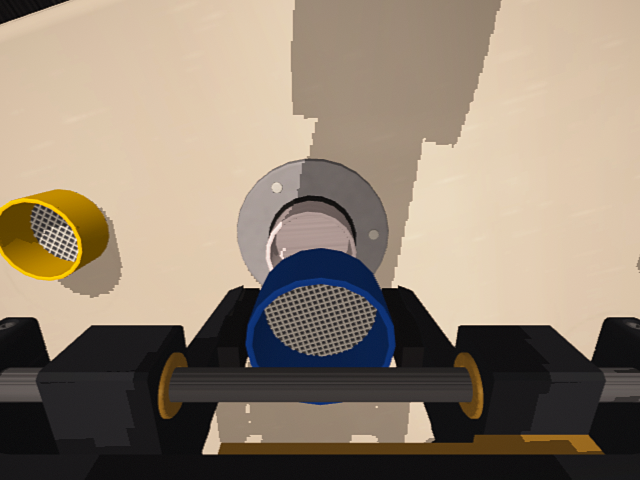

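View pics/top2.png

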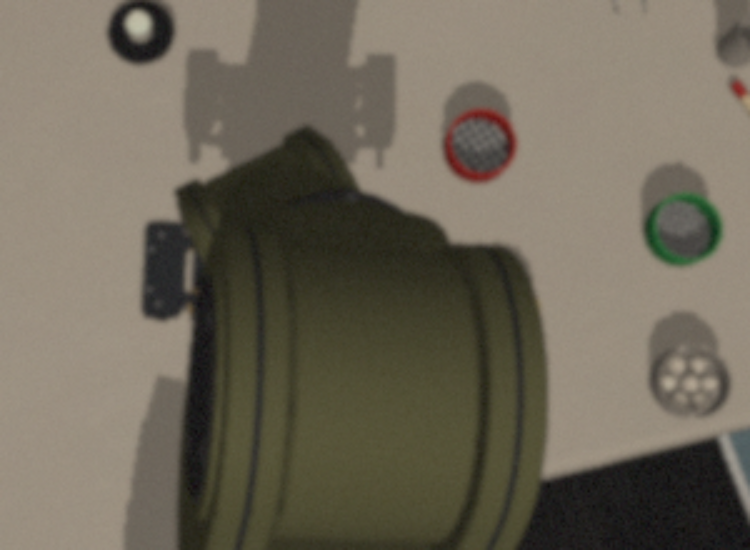

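Request:
send_rows(plan=[45, 0.04, -0.13, 0.2, 0, 0, -0.05, 45, 0, 0, 0.35, 0, 0, 0, 45, 0, 0, 0.25, 0, 0, 0, 45, 0, 0, 0.05, 0, 0, 0, 45, 0, 0, 0, 0, 0, 0])

```text
clock: 6.52
position: [0.4628, -0.0702, 0.0753]
tool_rot: [0.003, -0.003, 1.0, -0.001]
ft_force: [0.4, -0.0, -0.1]
grip_width: 0.659
```

```bash
python3 d.py .46 -.0734 .051
```

```text
t 6.52 pos [ 0.4628 -0.0702  0.0753] grip 58.0 F [ 0.4 -0.  -0.1]
shift units [ 0.073 -0.077  0.607] turn units [-0.014  0.053  0.062] q [ 0.15  0.8  -0.16  2.16  0.57  0.22  1.05]
```

Request:
send_rows(plan=[45, 0.07, -0.07, 0.1, 0, 0.05, 0.05, 45, 0, 0, 0.1, 0, 0, 0, 45, 0, 0, 0, 0, 0, 0])

```text
clock: 6.77
position: [0.4602, -0.0729, 0.0667]
tool_rot: [0.0, -0.001, 1.0, -0.0]
ft_force: [-0.9, 1.0, -0.7]
grip_width: 0.662
```

```bash
python3 d.py .46 -.0734 .051;  python3 - <<'E'
from h import *
for n in ['wrist','side']:
    im=r.capture(n)
    if n=='side': im=cv2.resize(im[200:340,220:400],None,fx=4,fy=4)
    cv2.imwrite(f'pics/{n}3.png',im[:,:,::-1])
E
```

```text
t 6.77 pos [ 0.4602 -0.0729  0.0667] grip 58.3 F [-0.9  1.  -0.7]
shift units [ 0.005 -0.013  0.393] turn units [-0.009  0.003  0.019] q [ 0.15  0.81 -0.15  2.17  0.58  0.2   1.05]
```

View pics/wrist3.png

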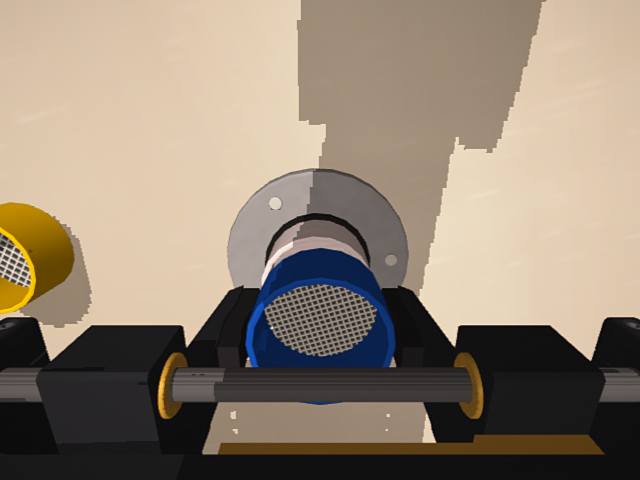

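View pics/side3.png

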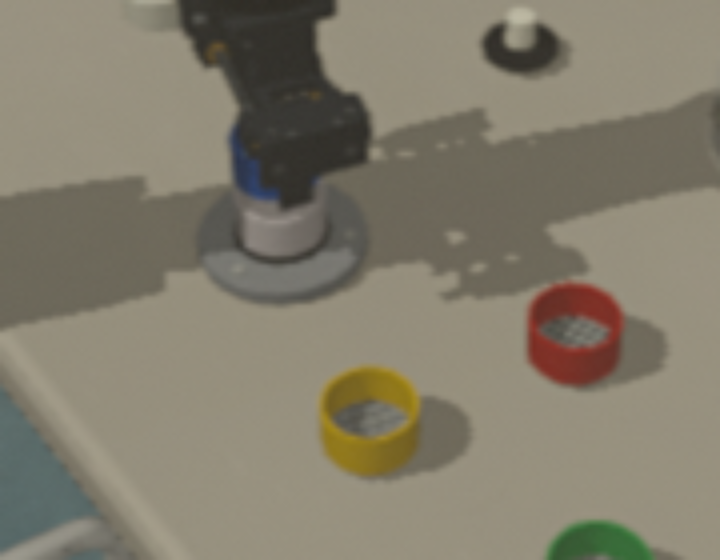

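Request:
send_rows(plan=[45, 0, 0, 0.15, 0, 0, 0, 45, 0, 0, 0.15, 0, 0, 0, 45, 0, 0, 0.1, 0, 0, 0, 45, 0, 0, 0, 0, 0, 0])

```text
clock: 7.2
position: [0.4612, -0.0732, 0.0505]
tool_rot: [0.002, -0.001, 1.0, -0.0]
ft_force: [-0.8, -0.2, -0.7]
grip_width: 0.662
```

```bash
python3 d.py .46 -.0734 .051
```

```text
t 7.2 pos [ 0.4612 -0.0732  0.0505] grip 58.3 F [-0.8 -0.2 -0.7]
shift units [ 0.03  -0.006 -0.014] turn units [-0.009  0.031  0.013] q [ 0.12  0.85 -0.11  2.17  0.59  0.15  1.04]
```

Down at seat height. Release (opening partway), then rise.

Request:
send_rows(plan=[88, 0, 0, 0, 0, 0, 0, 88, 0, 0, 0, 0, 0, 0, 88, 0, 0, 0, 0, 0, 0, 88, 0, 0, 0, 0, 0, 0, 88, 0, 0, -0.3, 0, 0, 0, 88, 0, 0, -0.6, 0, 0, 0, 88, 0, 0, -0.6, 0, 0, 0, 88, 0, 0, -0.6, 0, 0, 0, 88, 0, 0, 0, 0, 0, 0])

```text
clock: 7.95
position: [0.4598, -0.0728, 0.1367]
tool_rot: [-0.001, -0.002, 1.0, -0.001]
ft_force: [0.6, -0.6, 0.3]
grip_width: 1.002
```

```bash
python3 d.py .4518 -.2596 .09; python3 w.py sieve_blue .46 -.073 .042;python3 - <<'E'
from h import *
for n in ['wrist','side']:
    im=r.capture(n)
    if n=='side': im=cv2.resize(im[200:340,220:400],None,fx=4,fy=4)
    cv2.imwrite(f'pics/{n}4.png',im[:,:,::-1])
E
```

```text
t 7.95 pos [ 0.4598 -0.0728  0.1367] grip 88.3 F [ 0.6 -0.6  0.3]
shift units [ 0.212 -4.667  1.178] turn units [-0.021 -0.012  0.029] q [ 0.25  0.68 -0.3   2.13  0.5   0.41  1.11]
0.59 [274.9, 208.3, 91.1, 94.7] [ 0.45961435 -0.0738854 ] [-0. -0.]
```

View pics/wrist4.png

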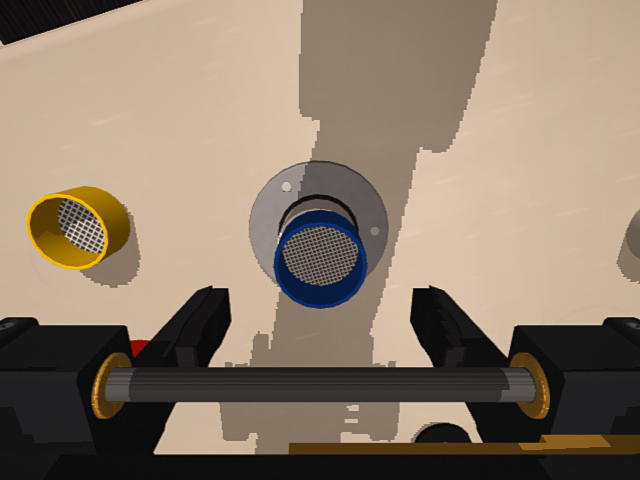

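View pics/side4.png

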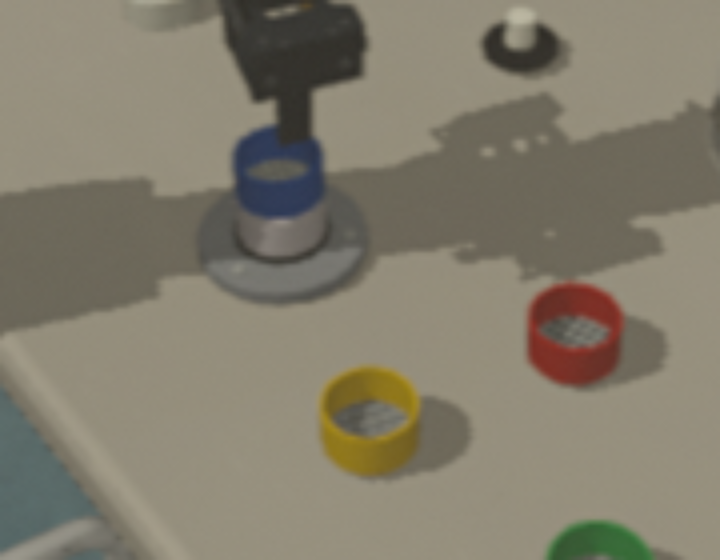

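Request:
send_rows(plan=[88, 0.04, -0.8, 0, 0, 0, 0, 88, 0.04, -0.9, 0, 0, 0, 0, 88, 0.04, -0.9, 0, 0, 0, 0, 88, 0.04, -0.9, 0.1, 0, 0, 0, 88, 0.04, -0.55, 0.2, 0, 0, 0, 88, 0, -0.2, 0.2, 0, 0, 0, 88, 0, 0, 0.2, 0, 0, 0, 88, 0, 0, 0, 0, 0, 0])

```text
clock: 8.82
position: [0.4475, -0.2438, 0.0934]
tool_rot: [-0.011, -0.007, 1.0, 0.002]
ft_force: [-0.6, 0.5, -0.7]
grip_width: 0.997
```

```bash
python3 w.py sieve_yellow .452 -.26; python3 d.py .452 -.26 .012
```

```text
0.62 [249.8, 214.7, 90.2, 98.1] [ 0.45529588 -0.26113348] [-0.01  0.  ]
t 8.92 pos [ 0.4486 -0.2428  0.0948] grip 88.0 F [ 0.  -0.   0.5]
shift units [-0.12  -0.441  2.065] turn units [ 0.044 -0.188  0.16 ] q [ 0.61  0.8  -0.34  2.    0.58  0.46  1.42]
```

Request:
send_rows(plan=[88, -0.07, -0.22, 0.25, 0.02, -0.09, 0.08, 88, -0.05, -0.2, 0.25, 0.02, -0.09, 0.08, 88, 0, 0, 0.3, 0, 0, 0, 88, 0, 0, 0.1, 0, 0, 0, 88, 0, 0, 0, 0, 0, 0])

```text
clock: 9.33
position: [0.458, -0.2488, 0.0595]
tool_rot: [0.002, -0.008, 1.0, 0.002]
ft_force: [0.3, -0.7, 0.3]
grip_width: 0.997
```

```bash
python3 w.py sieve_yellow .452 -.26; python3 d.py .453 -.2605 .012
```

```text
0.65 [240.0, 209.6, 112.9, 115.0] [ 0.45455233 -0.26243149] [ 0. -0.]
t 9.43 pos [ 0.4584 -0.249   0.0602] grip 88.0 F [ 0.4 -0.2  1.1]
shift units [ 0.145 -0.29   1.202] turn units [0.046 0.049 0.155] q [ 0.58  0.86 -0.28  2.    0.63  0.36  1.39]
```

Request:
send_rows(plan=[88, 0.12, -0.32, 0.1, 0.03, 0.04, 0.1, 88, 0, 0, 0, 0, 0, 0, 88, 0, 0, 0, 0, 0, 0])

```text
clock: 9.68
position: [0.4547, -0.2622, 0.0574]
tool_rot: [0.001, -0.004, 1.0, 0.0]
ft_force: [-0.3, 0.2, 0.2]
grip_width: 0.996
```

```bash
python3 d.py .4535 -.261 .012
```

```text
t 9.68 pos [ 0.4547 -0.2622  0.0574] grip 87.7 F [-0.3  0.2  0.2]
shift units [0.032 0.03  1.136] turn units [0.005 0.027 0.067] q [ 0.61  0.87 -0.28  1.99  0.63  0.36  1.4 ]
```

Request:
send_rows(plan=[88, 0.03, 0, 0.35, 0, 0.03, 0.06, 88, 0, 0, 0.45, 0, 0, 0, 88, 0, 0, 0.2, 0, 0, 0, 88, 0, 0, 0, 0, 0, 0])

```text
clock: 10.02
position: [0.4544, -0.2646, 0.0181]
tool_rot: [0.002, 0.002, 1.0, -0.001]
ft_force: [-0.6, 0.5, 0.1]
grip_width: 0.996
```

```bash
python3 d.py .4535 -.261 .012
```

```text
t 10.02 pos [ 0.4544 -0.2646  0.0181] grip 87.8 F [-0.6  0.5  0.1]
shift units [0.024 0.091 0.153] turn units [-0.016  0.037 -0.03 ] q [ 0.56  0.94 -0.21  2.    0.67  0.27  1.36]
```

Request:
send_rows(plan=[88, 0.02, 0.08, 0.08, 0, 0.03, 0, 60, 0, 0, 0, 0, 0, 0, 45, 0, 0, 0, 0, 0, 0, 45, 0, 0, 0, 0, 0, 0, 45, 0, 0, 0, 0, 0, 0, 45, 0, 0, 0, 0, 0, 0])

```text
clock: 10.52
position: [0.4545, -0.2614, 0.0168]
tool_rot: [0.001, 0.002, 1.0, -0.001]
ft_force: [0.3, 0.4, -0.1]
grip_width: 0.68
```

```bash
python3 d.py .4600 -.0737 .12
```

```text
t 10.52 pos [ 0.4545 -0.2614  0.0168] grip 59.9 F [ 0.3  0.4 -0.1]
shift units [-0.129  4.687 -2.592] turn units [-0.023  0.025 -0.031] q [ 0.55  0.94 -0.2   2.    0.67  0.26  1.35]
```

Request:
send_rows(plan=[40, 0, 0, 0, 0, 0, 0, 40, 0, 0, 0, 0, 0, 0, 40, 0, 0, -0.1, 0, 0, 0])

```text
clock: 10.77
position: [0.4542, -0.2614, 0.0208]
tool_rot: [0.001, 0.002, 1.0, -0.001]
ft_force: [0.1, 0.8, -0.4]
grip_width: 0.679
```

```bash
python3 d.py .4600 -.0737 .12
```

```text
t 10.77 pos [ 0.4542 -0.2614  0.0208] grip 59.8 F [ 0.1  0.8 -0.4]
shift units [-0.134  4.687 -2.489] turn units [-0.022  0.021 -0.033] q [ 0.56  0.93 -0.21  2.    0.67  0.27  1.35]
```

Request:
send_rows(plan=[40, 0, 0, -0.5, 0, 0, 0, 40, 0, 0, -0.7, 0, 0, 0, 40, 0, 0, -0.7, 0, 0, 0, 40, 0, 0.3, -0.7, 0, 0, 0, 40, 0, 0.6, -0.3, 0, 0, 0, 40, -0.03, 0.8, 0, 0, 0, 0, 40, -0.03, 0.8, 0, 0, 0, 0, 40, -0.03, 0.8, 0, 0, 0, 0, 40, -0.03, 0.6, 0, 0, 0, 0, 40, 0, 0.3, 0, 0, 0, 0, 40, 0, 0.1, 0, 0, 0, 0, 40, 0, 0, 0, 0, 0, 0])

```text
clock: 11.77
position: [0.4597, -0.0847, 0.1453]
tool_rot: [0.003, 0.005, 1.0, -0.002]
ft_force: [-0.7, -0.0, -0.9]
grip_width: 0.68
```

```bash
python3 d.py .4600 -.0737 .108
```

```text
t 11.77 pos [ 0.4597 -0.0847  0.1453] grip 59.9 F [-0.7 -0.  -0.9]
shift units [0.001 0.279 0.932] turn units [-0.038  0.054 -0.09 ] q [ 0.29  0.66 -0.33  2.12  0.51  0.43  1.12]
```

Request:
send_rows(plan=[40, 0, 0.24, 0.1, -0.03, 0.05, -0.08, 40, 0, 0, 0.3, 0, 0, 0, 40, 0, 0, 0.3, 0, 0, 0, 40, 0, 0, 0.1, 0, 0, 0, 40, 0, 0, 0, 0, 0, 0])

```text
clock: 12.18
position: [0.4602, -0.0785, 0.112]
tool_rot: [0.0, 0.003, 1.0, -0.001]
ft_force: [-0.3, 0.1, -1.1]
grip_width: 0.676
```

```bash
python3 d.py .4600 -.0737 .0915
```

```text
t 12.18 pos [ 0.4602 -0.0785  0.112 ] grip 59.6 F [-0.3  0.1 -1.1]
shift units [0.006 0.122 0.511] turn units [-0.025  0.006 -0.064] q [ 0.23  0.73 -0.26  2.14  0.55  0.34  1.07]
```

Request:
send_rows(plan=[40, 0, 0.12, 0.05, -0.02, 0, -0.06, 40, 0, 0, 0, 0, 0, 0, 40, 0, 0, 0, 0, 0, 0])

```text
clock: 12.43
position: [0.4601, -0.0748, 0.1098]
tool_rot: [-0.0, 0.001, 1.0, -0.0]
ft_force: [0.8, -0.0, -0.6]
grip_width: 0.681
```

```bash
python3 d.py .4600 -.0737 .0915
python3 - <<'E'
from h import *
for n in ['wrist','side']:
    im=r.capture(n)
    if n=='side': im=cv2.resize(im[200:340,220:400],None,fx=4,fy=4)
    cv2.imwrite(f'pics/{n}5.png',im[:,:,::-1])
E
```

```text
t 12.43 pos [ 0.4601 -0.0748  0.1098] grip 60.0 F [ 0.8 -0.  -0.6]
shift units [0.003 0.027 0.458] turn units [-0.009 -0.002 -0.025] q [ 0.22  0.73 -0.26  2.14  0.56  0.33  1.06]
```

View pics/wrist5.png

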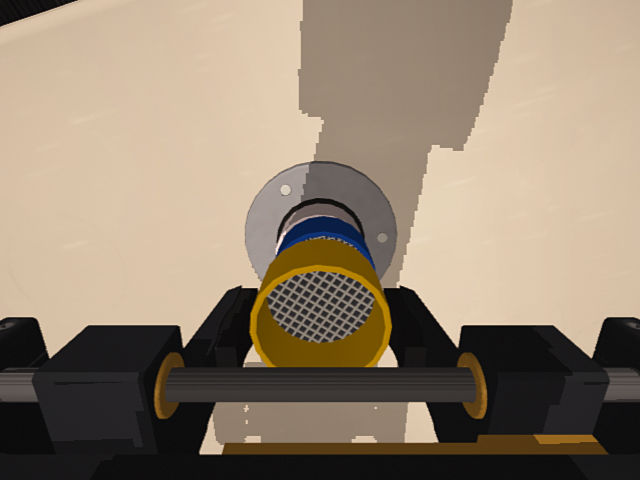

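View pics/side5.png

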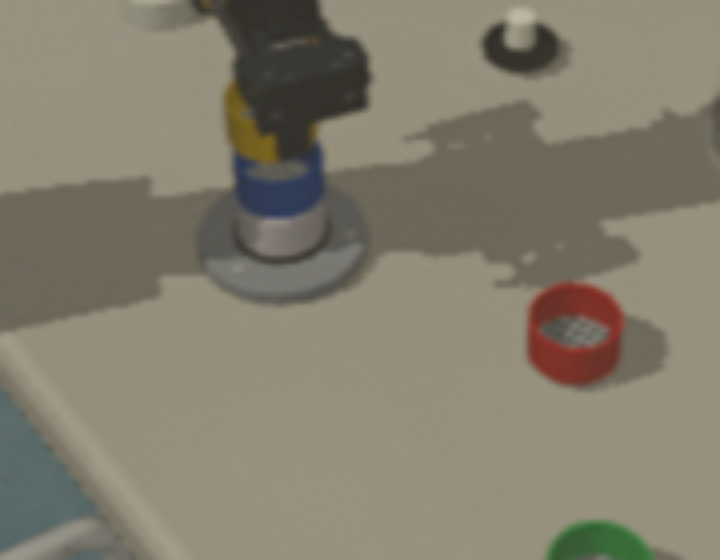

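```bash
python3 - <<'E'
from h import *
im=cv2.imread('pics/side5.png'); p=r.camera_params('side')
for n,xy,z in [('sieve_blue',(.4596,-.0737),.042),('sieve_yellow',(.4601,-.0748),.093)]:
    S=(sil(n,xy,p,z)>.5).astype(np.uint8)[200:340,220:400]; S=cv2.resize(S,None,fx=4,fy=4,interpolation=0)
    c,_=cv2.findContours(S,0,2); cv2.drawContours(im,c,-1,(255,255,255),1)
cv2.imwrite('pics/ov5.png',im)
E
```

```text
(no output)
```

View pics/ov5.png

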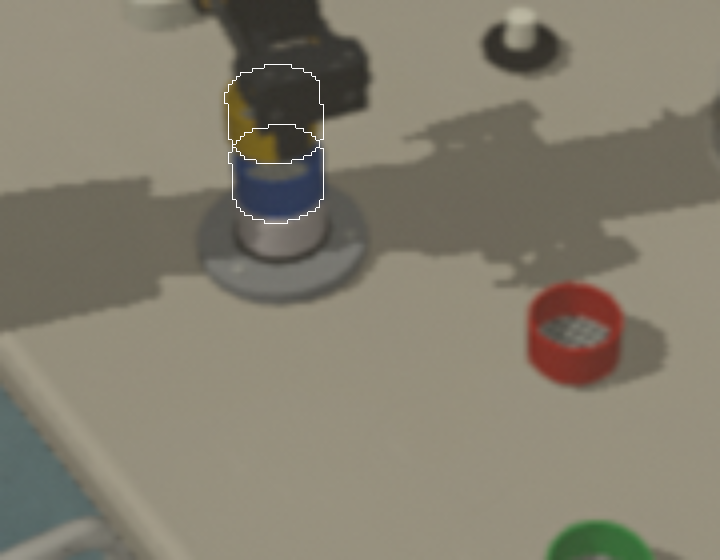

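Request:
send_rows(plan=[40, 0, 0.03, 0.15, 0, 0, 0, 40, 0, 0, 0.15, 0, 0, 0, 40, 0, 0, 0.15, 0, 0, 0, 40, 0, 0, 0, 0, 0, 0])

```text
clock: 12.87
position: [0.4611, -0.0735, 0.0912]
tool_rot: [0.001, 0.002, 1.0, -0.0]
ft_force: [-0.3, -0.4, -0.8]
grip_width: 0.679
```

```bash
python3 d.py .4600 -.0737 .0908
```

```text
t 12.87 pos [ 0.4611 -0.0735  0.0912] grip 59.8 F [-0.3 -0.4 -0.8]
shift units [ 0.027 -0.005  0.009] turn units [-0.006  0.027 -0.029] q [ 0.19  0.77 -0.21  2.15  0.58  0.27  1.04]
```

Seat height reached. Release and rise.

Request:
send_rows(plan=[88, 0, 0, 0, 0, 0, 0, 88, 0, 0, 0, 0, 0, 0, 88, 0, 0, 0, 0, 0, 0, 88, 0, 0, 0, 0, 0, 0, 88, 0, 0, -0.3, 0, 0, 0, 88, 0, 0, -0.6, 0, 0, 0, 88, 0, 0, -0.6, 0, 0, 0, 88, 0, 0, -0.3, 0, 0, 0, 88, 0, 0, 0, 0, 0, 0])

```text
clock: 13.62
position: [0.4602, -0.073, 0.1652]
tool_rot: [-0.0, 0.001, 1.0, -0.001]
ft_force: [-0.5, 0.4, 0.0]
grip_width: 0.998
```

```bash
python3 d.py .5967 -.2422 .09; python3 w.py sieve_yellow .46 -.073 .074;python3 - <<'E'
from h import *
for n in ['wrist','side']:
    im=r.capture(n)
    if n=='side': im=cv2.resize(im[200:340,220:400],None,fx=4,fy=4)
    cv2.imwrite(f'pics/{n}6.png',im[:,:,::-1])
E
```

```text
t 13.62 pos [ 0.4602 -0.073   0.1652] grip 87.9 F [-0.5  0.4  0. ]
shift units [-3.42  -4.224  1.884] turn units [-0.011 -0.004 -0.014] q [ 0.3   0.63 -0.37  2.1   0.48  0.49  1.13]
0.7 [273.9, 204.2, 97.2, 101.5] [ 0.45852523 -0.07418981] [-0. -0.]
```

View pics/wrist6.png

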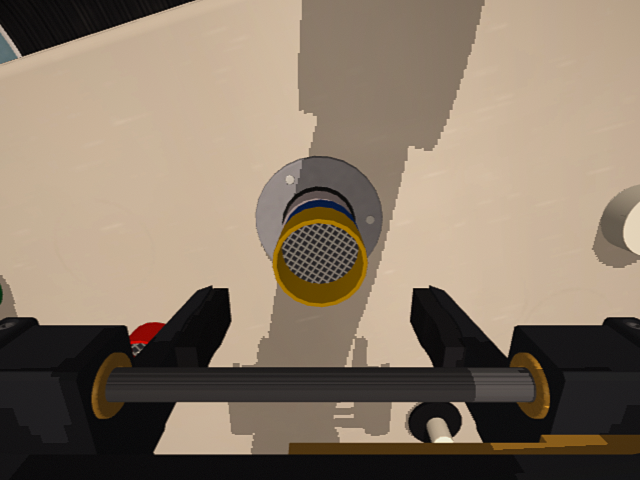

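View pics/side6.png

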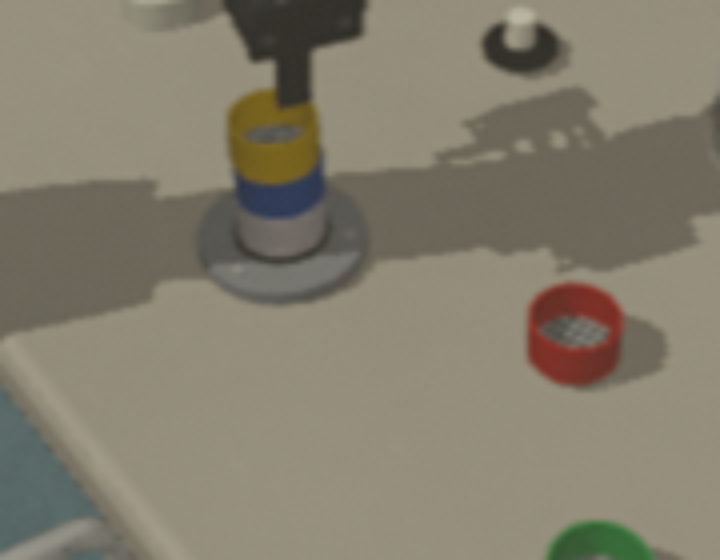

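Request:
send_rows(plan=[88, -0.5, -0.6, 0, 0, 0, 0, 88, -0.6, -0.74, 0, 0, 0, 0, 88, -0.6, -0.74, 0.2, 0, 0, 0, 88, -0.6, -0.74, 0.4, 0, 0, 0, 88, -0.55, -0.68, 0.4, 0, 0, 0, 88, -0.3, -0.35, 0.3, 0, 0, 0, 88, -0.1, -0.1, 0.2, 0, 0, 0, 88, 0, 0, 0, 0, 0, 0, 88, 0, 0, 0, 0, 0, 0])

```text
clock: 14.57
position: [0.5857, -0.2335, 0.086]
tool_rot: [-0.013, -0.004, 1.0, 0.0]
ft_force: [-0.2, 0.1, -0.3]
grip_width: 1.001
```

```bash
python3 w.py sieve_red .597 -.242; python3 d.py .5967 -.2422 .012
```

```text
0.56 [259.2, 227.2, 93.9, 101.9] [ 0.59853811 -0.24286622] [-0.  0.]
t 14.67 pos [ 0.5857 -0.2326  0.087 ] grip 88.1 F [ 0.  -0.3  0.6]
shift units [-0.319 -0.244  1.867] turn units [ 0.01  -0.238  0.093] q [ 0.52  0.92 -0.4   1.63  0.5   0.72  1.45]
```

Request:
send_rows(plan=[88, -0.18, -0.14, 0.25, 0, -0.12, 0.05, 88, -0.15, -0.1, 0.25, 0, -0.12, 0.05, 88, 0, 0, 0.2, 0, 0, 0, 88, 0, 0, 0, 0, 0, 0, 88, 0, 0, 0, 0, 0, 0])

```text
clock: 15.08
position: [0.6001, -0.2385, 0.0589]
tool_rot: [0.002, -0.002, 1.0, 0.001]
ft_force: [0.5, 0.3, 0.4]
grip_width: 0.997
```

```bash
python3 w.py sieve_red .597 -.242; python3 d.py .5973 -.2425 .012
```

```text
0.56 [258.1, 213.5, 111.3, 117.0] [ 0.59806554 -0.24371306] [-0.  0.]
t 15.18 pos [ 0.6    -0.2385  0.0591] grip 88.1 F [-1.  -0.1  0.7]
shift units [ 0.073 -0.102  1.177] turn units [0.017 0.045 0.043] q [ 0.51  0.97 -0.38  1.61  0.52  0.66  1.43]
```

Request:
send_rows(plan=[88, 0.07, -0.11, 0.3, 0, 0.04, 0.04, 88, 0, 0, 0.4, 0, 0, 0, 88, 0, 0, 0.25, 0, 0, 0, 88, 0, 0, 0.05, 0, 0, 0, 88, 0, 0, 0, 0, 0, 0])

```text
clock: 15.6
position: [0.5974, -0.2442, 0.0171]
tool_rot: [0.001, 0.0, 1.0, 0.0]
ft_force: [0.2, 0.2, 0.5]
grip_width: 0.999
```

```bash
python3 d.py .5973 -.2425 .013
```

```text
t 15.6 pos [ 0.5974 -0.2442  0.0171] grip 88.0 F [0.2 0.2 0.5]
shift units [0.002 0.042 0.103] turn units [ 0.006  0.016 -0.007] q [ 0.5   1.03 -0.35  1.62  0.55  0.59  1.41]
```

Request:
send_rows(plan=[60, 0, 0.04, 0.05, 0, 0, 0, 40, 0, 0, 0, 0, 0, 0, 40, 0, 0, 0, 0, 0, 0, 40, 0, 0, 0, 0, 0, 0, 40, 0, 0, 0, 0, 0, 0, 40, 0, 0, 0, 0, 0, 0, 40, 0, 0, 0, 0, 0, 0])

```text
clock: 16.18
position: [0.5983, -0.2427, 0.0165]
tool_rot: [0.002, 0.0, 1.0, 0.0]
ft_force: [0.3, -0.1, -0.5]
grip_width: 0.659
```

```bash
python3 d.py .459 -.074 .165
```

```text
t 16.18 pos [ 0.5983 -0.2427  0.0165] grip 58.1 F [ 0.3 -0.1 -0.5]
shift units [ 3.471  4.214 -3.726] turn units [ 0.001  0.036 -0.008] q [ 0.5   1.03 -0.35  1.62  0.55  0.59  1.41]
```

Request:
send_rows(plan=[40, 0, 0, -0.4, 0, 0, 0, 40, 0, 0, -0.8, 0, 0, 0, 40, 0, 0, -0.8, 0, 0, 0, 40, 0, 0, -0.8, 0, 0, 0, 40, 0.3, 0.36, -0.7, 0, 0, 0, 40, 0.5, 0.62, -0.3, 0, 0, 0, 40, 0.55, 0.66, 0, 0, 0, 0, 40, 0.55, 0.66, 0, 0, 0, 0, 40, 0.55, 0.66, 0, 0, 0, 0, 40, 0.45, 0.55, 0, 0, 0, 0, 40, 0.25, 0.3, 0, 0, 0, 0, 40, 0.1, 0.1, 0, 0, 0, 0])

```text
clock: 17.18
position: [0.4638, -0.0827, 0.1757]
tool_rot: [0.005, 0.004, 1.0, -0.001]
ft_force: [0.1, -0.1, -0.7]
grip_width: 0.664
```

```bash
python3 d.py .459 -.074 .1225
```

```text
t 17.18 pos [ 0.4638 -0.0827  0.1757] grip 58.5 F [ 0.1 -0.1 -0.7]
shift units [0.134 0.219 1.328] turn units [-0.014  0.091 -0.068] q [ 0.33  0.62 -0.4   2.09  0.48  0.52  1.15]
```

Request:
send_rows(plan=[40, 0.06, 0.15, 0.2, 0, 0.09, -0.06, 40, 0, 0, 0.35, 0, 0, 0, 40, 0, 0, 0.3, 0, 0, 0, 40, 0, 0, 0.05, 0, 0, 0, 40, 0, 0, 0, 0, 0, 0])

```text
clock: 17.6
position: [0.4645, -0.0769, 0.1379]
tool_rot: [0.002, -0.0, 1.0, -0.001]
ft_force: [-0.4, 0.3, -0.8]
grip_width: 0.659
```

```bash
python3 d.py .459 -.074 .1225
```

```text
t 17.6 pos [ 0.4645 -0.0769  0.1379] grip 58.1 F [-0.4  0.3 -0.8]
shift units [0.138 0.073 0.383] turn units [-0.026  0.03   0.006] q [ 0.27  0.68 -0.33  2.11  0.53  0.42  1.09]
```

Request:
send_rows(plan=[40, 0.13, 0.07, -0.05, 0, 0.03, 0, 40, 0, 0, 0, 0, 0, 0, 40, 0, 0, 0, 0, 0, 0])

```text
clock: 17.85
position: [0.4603, -0.0749, 0.1399]
tool_rot: [0.0, 0.001, 1.0, -0.001]
ft_force: [0.6, -1.0, -0.8]
grip_width: 0.662
```

```bash
python3 d.py .459 -.074 .1225
python3 - <<'E'
from h import *
s=r.get_state()['position']
p=r.camera_params('side');im=cv2.resize(r.capture('side')[200:340,220:400],None,fx=4,fy=4)[:,:,::-1].copy()
for n,xy,z in [('sieve_yellow',(.459,-.074),.074),('sieve_red',s[:2],s[2]-.0165)]:
    S=(sil(n,xy,p,z)>.5).astype(np.uint8)[200:340,220:400]; S=cv2.resize(S,None,fx=4,fy=4,interpolation=0)
    c,_=cv2.findContours(S,0,2); cv2.drawContours(im,c,-1,(255,255,255),1)
cv2.imwrite('pics/ov7.png',im)
im=r.capture('wrist');cv2.imwrite('pics/w7.png',im[:,:,::-1])
E
```

```text
t 17.85 pos [ 0.4603 -0.0749  0.1399] grip 58.3 F [ 0.6 -1.  -0.8]
shift units [0.033 0.025 0.435] turn units [-0.028  0.005 -0.017] q [ 0.27  0.68 -0.33  2.12  0.53  0.42  1.08]
```

View pics/ov7.png

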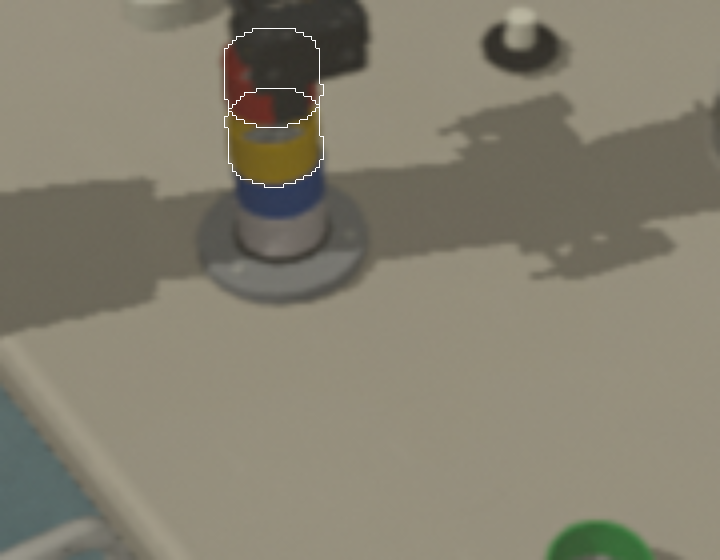

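View pics/w7.png

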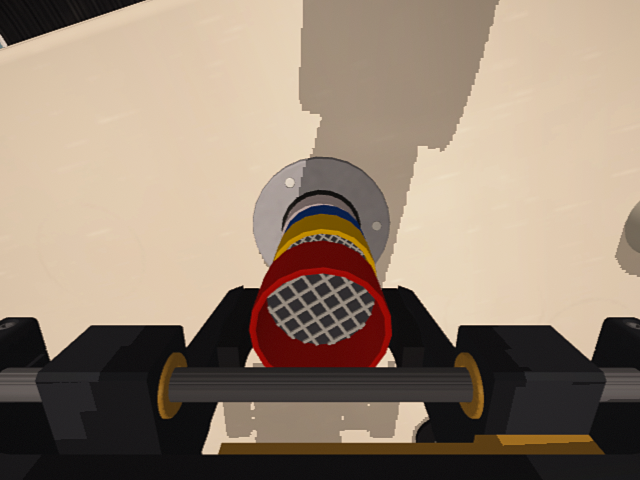

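Red hangs straight over yellow and matches the overlay (side, around (275,75)). Lower and watch.

Request:
send_rows(plan=[40, 0.03, 0.03, 0.15, 0, 0, 0, 40, 0, 0, 0.15, 0, 0, 0, 40, 0, 0, 0.13, 0, 0, 0, 40, 0, 0, 0, 0, 0, 0])

```text
clock: 18.28
position: [0.4597, -0.074, 0.122]
tool_rot: [0.002, 0.001, 1.0, -0.001]
ft_force: [0.4, 0.6, -1.6]
grip_width: 0.664
```

```bash
python3 d.py .459 -.074 .1225
```

```text
t 18.28 pos [ 0.4597 -0.074   0.122 ] grip 58.5 F [ 0.4  0.6 -1.6]
shift units [ 0.016 -0.001 -0.013] turn units [-0.029  0.029 -0.023] q [ 0.24  0.71 -0.29  2.14  0.56  0.36  1.05]
```

Request:
send_rows(plan=[88, 0, 0, 0, 0, 0, 0, 88, 0, 0, 0, 0, 0, 0, 88, 0, 0, 0, 0, 0, 0, 88, 0, 0, 0, 0, 0, 0, 88, 0, 0, -0.3, 0, 0, 0, 88, 0, 0, -0.6, 0, 0, 0, 88, 0, 0, -0.6, 0, 0, 0, 88, 0, 0, -0.3, 0, 0, 0, 88, 0, 0, 0, 0, 0, 0])

```text
clock: 19.03
position: [0.459, -0.0731, 0.1961]
tool_rot: [-0.0, 0.0, 1.0, -0.001]
ft_force: [-0.6, -0.5, -0.2]
grip_width: 0.999
```

```bash
python3 d.py .6962 .056 .12; python3 w.py sieve_red .459 -.074 .106;python3 - <<'E'
from h import *
im=r.capture('side')
im=cv2.resize(im[180:320,220:400],None,fx=4,fy=4)
cv2.imwrite('pics/side8.png',im[:,:,::-1])
E
```

```text
t 19.03 pos [ 0.459  -0.0731  0.1961] grip 88.1 F [-0.6 -0.5 -0.2]
shift units [-5.928  3.24   1.892] turn units [-0.028 -0.    -0.009] q [ 0.34  0.58 -0.43  2.07  0.44  0.58  1.16]
0.68 [274.0, 205.4, 94.1, 102.4] [ 0.45777724 -0.07499019] [0. 0.]
```

View pics/side8.png

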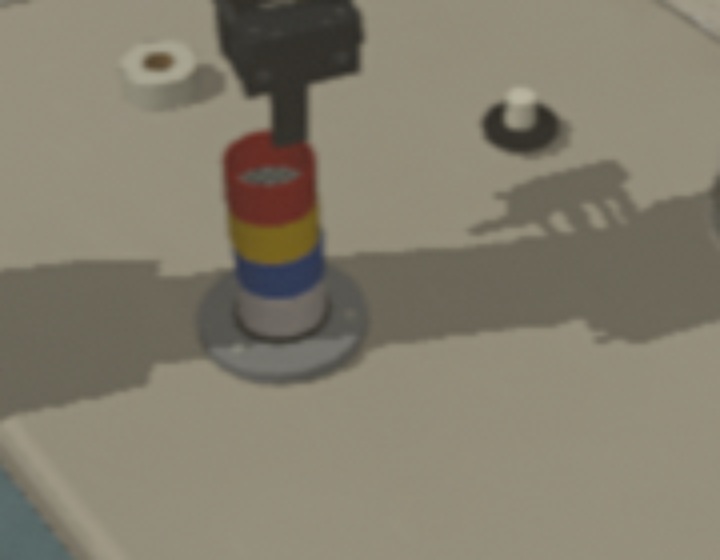

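Request:
send_rows(plan=[88, -0.5, 0.28, -0.1, 0, 0, 0, 88, -0.8, 0.44, 0, 0, 0, 0, 88, -0.8, 0.44, 0, 0, 0, 0, 88, -0.8, 0.44, 0.2, 0, 0, 0, 88, -0.8, 0.44, 0.4, 0, 0, 0, 88, -0.8, 0.44, 0.4, 0, 0, 0, 88, -0.7, 0.38, 0.4, 0, 0, 0, 88, -0.4, 0.2, 0.2, 0, 0, 0, 88, -0.2, 0.1, 0, 0, 0, 0, 88, 0, 0, 0, 0, 0, 0, 88, 0, 0, 0, 0, 0, 0])

```text
clock: 20.1
position: [0.6857, 0.0549, 0.1049]
tool_rot: [-0.018, 0.001, 1.0, -0.007]
ft_force: [-0.3, -0.9, -0.7]
grip_width: 1.003
```

```bash
python3 w.py lid .696 .056; python3 d.py .6962 .056 .017
python3 - <<'E'
from h import *
im=r.capture('wrist');cv2.imwrite('pics/w9.png',im[:,:,::-1])
E
```

```text
0.93 [283.9, 217.7, 80.1, 76.7] [0.69676744 0.05414071] [ 0. -0.]
t 20.2 pos [0.6854 0.0543 0.1059] grip 88.0 F [-0.7 -0.2  0.1]
shift units [-0.349  0.074  2.211] turn units [-0.135 -0.335 -0.021] q [ 0.04  0.97 -0.39  1.41  0.42  0.89  1.09]
```

View pics/w9.png

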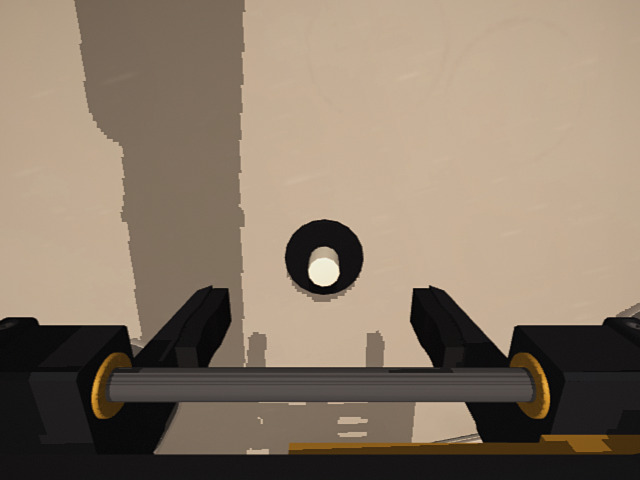

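Request:
send_rows(plan=[88, -0.15, 0.03, 0.3, -0.05, -0.16, 0, 88, -0.1, 0, 0.35, -0.05, -0.16, 0, 88, 0, 0, 0.3, 0, 0, 0, 88, 0, 0, 0.1, 0, 0, 0, 88, 0, 0, 0, 0, 0, 0])

```text
clock: 20.67
position: [0.6948, 0.0503, 0.0669]
tool_rot: [0.002, 0.003, 1.0, -0.003]
ft_force: [-0.7, 0.6, 0.6]
grip_width: 1.003
```

```bash
python3 w.py lid .696 .056; python3 d.py .6964 .0553 .017
```

```text
0.84 [282.1, 217.0, 95.7, 88.3] [0.69787991 0.05524329] [ 0. -0.]
t 20.77 pos [0.6955 0.0507 0.0677] grip 87.9 F [-0.6 -0.8  0.3]
shift units [-0.016  0.123  1.267] turn units [-0.057  0.052 -0.059] q [ 0.04  1.01 -0.37  1.44  0.46  0.78  1.06]
```

Request:
send_rows(plan=[88, -0.04, 0.12, 0.3, -0.05, 0.04, -0.05, 70, 0, 0, 0.35, 0, 0, 0, 60, 0, 0, 0.25, 0, 0, 0, 50, 0, 0, 0, 0, 0, 0, 50, 0, 0, 0, 0, 0, 0])

```text
clock: 21.18
position: [0.6985, 0.0567, 0.0296]
tool_rot: [0.002, 0.0, 1.0, 0.0]
ft_force: [-0.3, 0.1, 1.1]
grip_width: 0.72
```

```bash
python3 d.py .6969 .0553 .018
```

```text
t 21.18 pos [0.6985 0.0567 0.0296] grip 63.4 F [-0.3  0.1  1.1]
shift units [ 0.041 -0.035  0.289] turn units [ 0.008  0.032 -0.001] q [ 0.03  1.07 -0.36  1.43  0.47  0.73  1.05]
```

Request:
send_rows(plan=[50, 0.04, -0.03, 0.14, 0, 0.03, 0, 50, 0, 0, 0.08, 0, 0, 0, 50, 0, 0, 0, 0, 0, 0])

```text
clock: 21.43
position: [0.6965, 0.0555, 0.0195]
tool_rot: [-0.0, -0.0, 1.0, 0.0]
ft_force: [0.5, -0.2, 0.4]
grip_width: 0.567
```

```bash
python3 d.py .6969 .0553 .018
```

```text
t 21.43 pos [0.6965 0.0555 0.0195] grip 49.9 F [ 0.5 -0.2  0.4]
shift units [-0.009 -0.005  0.038] turn units [ 0.007 -0.007  0.001] q [ 0.03  1.08 -0.35  1.43  0.48  0.72  1.05]
```

Request:
send_rows(plan=[10, 0, 0, 0.02, 0, 0, 0, 10, 0, 0, 0, 0, 0, 0, 10, 0, 0, 0, 0, 0, 0, 10, 0, 0, 0, 0, 0, 0, 10, 0, 0, 0, 0, 0, 0, 10, 0, 0, 0, 0, 0, 0, 10, 0, 0, 0, 0, 0, 0])

```text
clock: 22.02
position: [0.6973, 0.0554, 0.0198]
tool_rot: [0.001, 0.0, 1.0, 0.0]
ft_force: [0.3, 0.0, -0.6]
grip_width: 0.24
```

```bash
python3 d.py .4583 -.0745 .20; python3 w.py lid .697 .0555
```

```text
t 22.02 pos [0.6973 0.0554 0.0198] grip 21.2 F [ 0.3  0.  -0.6]
shift units [ 5.968 -3.246 -4.515] turn units [ 0.009  0.01  -0.003] q [ 0.03  1.08 -0.35  1.43  0.48  0.72  1.05]
0.72 [261.6, 238.8, 118.2, 107.9] [0.69322638 0.05441528] [0. 0.]
```

Request:
send_rows(plan=[10, 0, 0, -0.3, 0, 0, 0, 10, 0, 0, -0.6, 0, 0, 0, 10, 0, 0, -0.8, 0, 0, 0, 10, 0, 0, -0.8, 0, 0, 0, 10, 0.2, -0.1, -0.8, 0, 0, 0, 10, 0.4, -0.22, -0.7, 0, 0, 0, 10, 0.6, -0.33, -0.4, 0, 0, 0, 10, 0.7, -0.38, 0, 0, 0, 0, 10, 0.7, -0.38, 0, 0, 0, 0, 10, 0.7, -0.38, 0, 0, 0, 0, 10, 0.7, -0.38, 0, 0, 0, 0, 10, 0.6, -0.3, 0, 0, 0, 0])

```text
clock: 23.12
position: [0.5119, -0.041, 0.2125]
tool_rot: [0.008, -0.003, 1.0, 0.003]
ft_force: [0.3, -0.8, -0.7]
grip_width: 0.238
```

```bash
python3 d.py .4583 -.0745 .20
```

```text
t 23.12 pos [ 0.5119 -0.041   0.2125] grip 20.9 F [ 0.3 -0.8 -0.7]
shift units [ 1.351 -0.83   0.287] turn units [0.049 0.162 0.061] q [ 0.28  0.6  -0.46  1.93  0.41  0.68  1.15]
```

Request:
send_rows(plan=[10, 0.4, -0.25, 0, 0.02, 0.08, 0.03, 10, 0.4, -0.25, 0, 0.02, 0.08, 0.03, 10, 0.3, -0.15, 0, 0, 0, 0, 10, 0.1, -0.05, 0, 0, 0, 0, 10, 0, 0, 0.1, 0, 0, 0, 10, 0, 0, 0, 0, 0, 0])

```text
clock: 23.62
position: [0.4558, -0.0748, 0.2131]
tool_rot: [0.0, 0.002, 1.0, -0.003]
ft_force: [-0.4, 0.5, -1.1]
grip_width: 0.243
```

```bash
python3 d.py .4583 -.0745 .178
```

```text
t 23.62 pos [ 0.4558 -0.0748  0.2131] grip 21.4 F [-0.4  0.5 -1.1]
shift units [-0.062  0.014  0.879] turn units [-0.059  0.003 -0.047] q [ 0.36  0.55 -0.45  2.06  0.42  0.62  1.18]
```

Request:
send_rows(plan=[10, -0.04, 0, 0.2, -0.05, 0, -0.04, 10, 0, 0, 0.3, 0, 0, 0, 10, 0, 0, 0.25, 0, 0, 0, 10, 0, 0, 0.05, 0, 0, 0, 10, 0, 0, 0, 0, 0, 0])

```text
clock: 24.03
position: [0.4639, -0.0715, 0.1791]
tool_rot: [0.004, -0.002, 1.0, 0.001]
ft_force: [-0.1, -0.2, -0.2]
grip_width: 0.24
```

```bash
python3 d.py .4583 -.0745 .1578
python3 - <<'E'
from h import *
s=r.get_state()['position']
p=r.camera_params('side');im=cv2.resize(r.capture('side')[180:320,220:400],None,fx=4,fy=4)[:,:,::-1].copy()
for n,xy,z in [('sieve_red',(.4585,-.0745),.106),('lid',s[:2],s[2]-.0198)]:
    S=(sil(n,xy,p,z)>.5).astype(np.uint8)[180:320,220:400]; S=cv2.resize(S,None,fx=4,fy=4,interpolation=0)
    c,_=cv2.findContours(S,0,2); cv2.drawContours(im,c,-1,(255,255,255),1)
cv2.imwrite('pics/ov10.png',im)
im=r.capture('wrist');cv2.imwrite('pics/w10.png',im[:,:,::-1])
E
```

```text
t 24.03 pos [ 0.4639 -0.0715  0.1791] grip 21.2 F [-0.1 -0.2 -0.2]
shift units [ 0.144 -0.076  0.531] turn units [0.026 0.074 0.042] q [ 0.32  0.61 -0.41  2.08  0.47  0.53  1.14]
```

View pics/ov10.png

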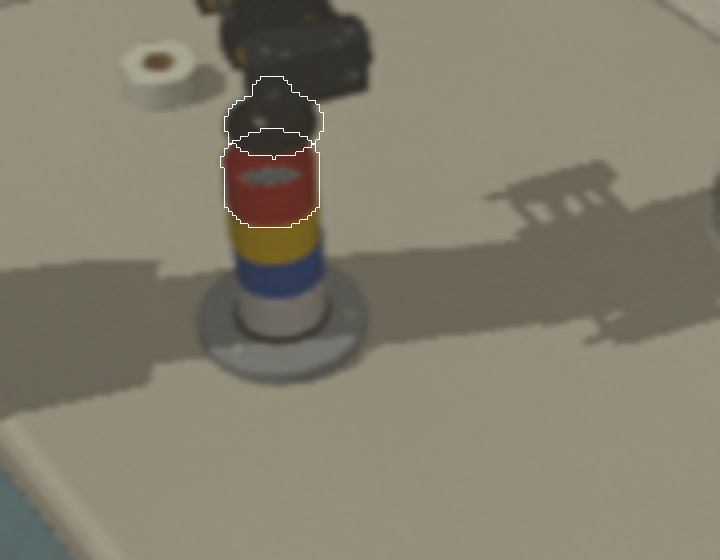

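View pics/w10.png

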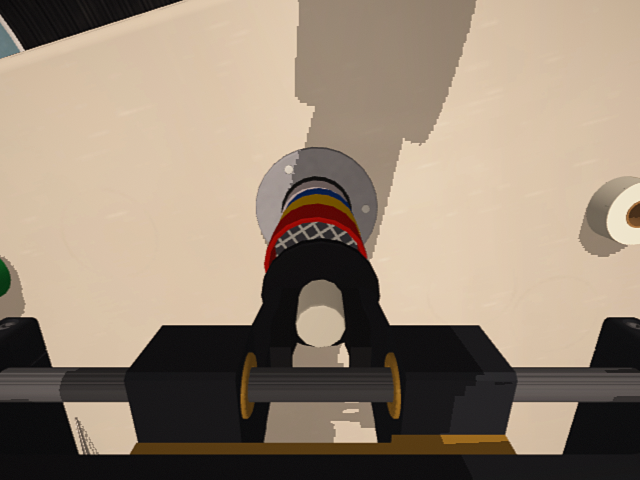

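Request:
send_rows(plan=[10, 0.12, -0.07, 0, 0.02, 0.07, 0.04, 10, 0, 0, 0, 0, 0, 0, 10, 0, 0, 0.05, 0, 0, 0, 10, 0, 0, 0, 0, 0, 0])

```text
clock: 24.47
position: [0.4598, -0.0745, 0.1786]
tool_rot: [0.001, 0.0, 1.0, 0.0]
ft_force: [-0.1, -0.1, -0.1]
grip_width: 0.238
```

```bash
python3 d.py .4587 -.0745 .1578
```

```text
t 24.47 pos [ 0.4598 -0.0745  0.1786] grip 21.0 F [-0.1 -0.1 -0.1]
shift units [0.028 0.    0.519] turn units [ 0.003  0.027 -0.003] q [ 0.32  0.61 -0.41  2.09  0.47  0.53  1.14]
```

Request:
send_rows(plan=[10, 0.03, 0, 0.17, 0, 0.02, 0, 10, 0, 0, 0.17, 0, 0, 0, 10, 0, 0, 0.13, 0, 0, 0, 10, 0, 0, 0.03, 0, 0, 0, 10, 0, 0, 0, 0, 0, 0])

```text
clock: 24.88
position: [0.4591, -0.0747, 0.1571]
tool_rot: [0.001, 0.0, 1.0, -0.0]
ft_force: [-0.8, -0.3, 11.4]
grip_width: 0.24
```

```bash
python3 d.py .4587 -.0745 .1578
```

```text
t 24.88 pos [ 0.4591 -0.0747  0.1571] grip 21.1 F [-0.8 -0.3 11.4]
shift units [ 0.009  0.006 -0.018] turn units [-0.     0.022 -0.007] q [ 0.3   0.65 -0.37  2.11  0.51  0.47  1.11]
```

Request:
send_rows(plan=[10, 0, 0, -0.01, 0, 0, 0, 50, 0, 0, 0, 0, 0, 0, 50, 0, 0, 0, 0, 0, 0, 50, 0, 0, 0, 0, 0, 0, 50, 0, 0, -0.3, 0, 0, 0, 50, 0, 0, -0.6, 0, 0, 0, 60, 0, 0, -0.6, 0, 0, 0, 60, 0, 0, -0.6, 0, 0, 0, 60, 0, 0, -0.3, 0, 0, 0, 60, 0, 0, 0, 0, 0, 0, 60, 0, 0, 0, 0, 0, 0])

```text
clock: 25.8
position: [0.4579, -0.0741, 0.2562]
tool_rot: [-0.001, -0.0, 1.0, 0.0]
ft_force: [0.2, 0.3, -0.4]
grip_width: 0.682
```

```bash
python3 d.py .4587 -.0745 .1578
python3 - <<'E'
from h import *
p=r.camera_params('side');a=r.capture('side');im=cv2.resize(a[160:300,220:400],None,fx=4,fy=4)[:,:,::-1].copy()
cv2.imwrite('pics/s11.png',im)
for n,z,x in [('sieve_blue',.042,.46),('sieve_yellow',.074,.459),('sieve_red',.106,.459),('lid',.138,.459)]:
    S=(sil(n,(x,-.0743),p,z)>.5).astype(np.uint8)[160:300,220:400]; S=cv2.resize(S,None,fx=4,fy=4,interpolation=0)
    c,_=cv2.findContours(S,0,2); cv2.drawContours(im,c,-1,(255,255,255),1)
cv2.imwrite('pics/ov11.png',im)
im=r.capture('wrist');cv2.imwrite('pics/w11.png',im[:,:,::-1])
E
python3 w.py lid .459 -.074 .138
```

```text
t 25.8 pos [ 0.4579 -0.0741  0.2562] grip 60.1 F [ 0.2  0.3 -0.4]
shift units [-0.025 -0.011  2.46 ] turn units [ 0.007 -0.016  0.006] q [ 0.41  0.49 -0.52  2.    0.35  0.74  1.25]
0.62 [283.6, 199.3, 72.3, 71.7] [ 0.45822657 -0.07531159] [0. 0.]
0.39 [0.0, 229.5, 68.5, 57.6] [ 0.47740348 -0.30651052] [ 0. -0.]
```

View pics/s11.png

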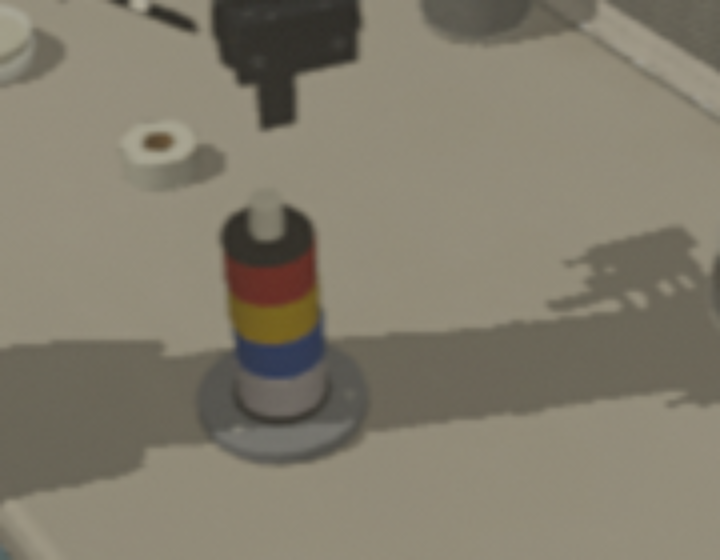

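View pics/ov11.png

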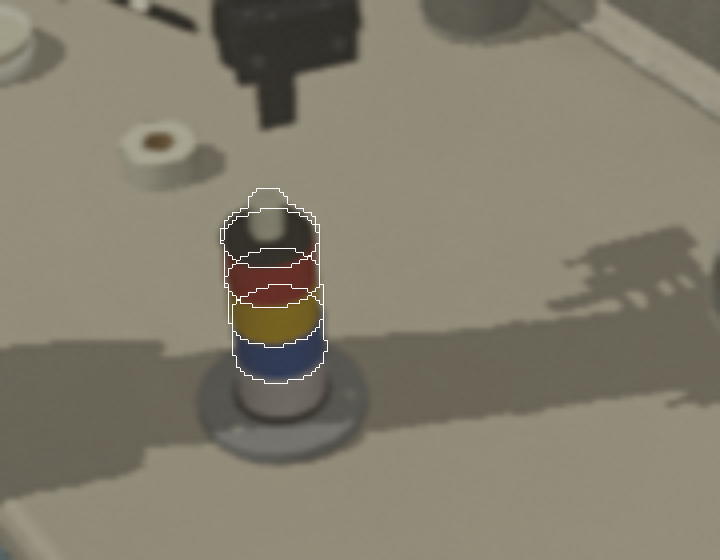

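View pics/w11.png

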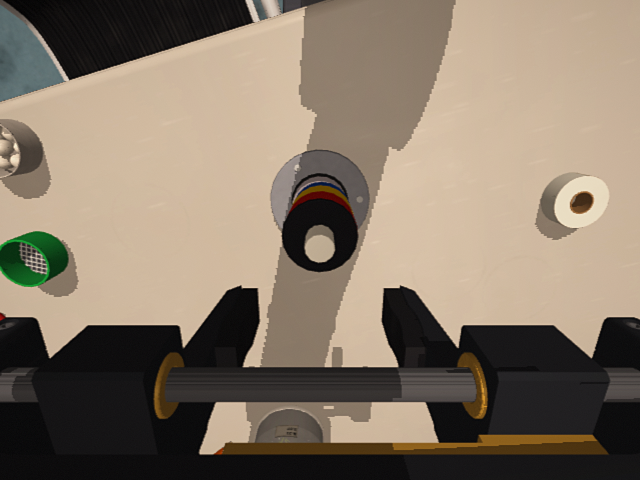

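The column matches the model outlines at seated height, stands upright and is untouched by the gripper (side picture, column about (270,190)-(280,400)). Green sieve and roll are where they were. Handing in.

```bash
python3 -c "
from rig import r
print(r.close_job())"
```

```text
the job is handed in; nothing more can be done
None
```

The sieve column is built on the receiver in the order blue, yellow, red, lid. Everything is let go, and I handed the job in at about 26 s of the 93 s. The hand-in gives no verdict, so what follows rests on my own checks.

- **Seating:** in the last side picture the column stands upright. All four pieces match their model outlines at seated height to within about 1 pixel, roughly 2–3 mm. Each piece was let go with the gripper at its expected seat height, and the lid also showed an 11 N contact force there.
- **Centring:** wrist-camera fits after each placing put the four pieces within about 2 mm of each other and of the receiver, against a limit of 6 mm.
- **Clear of the robot:** the gripper ended about 80 mm above the lid knob, touching nothing.
- **Bystanders:** the last pictures show the green sieve and the film roll apparently where they started. I did not measure their positions again, but the arm never worked close to either.
- **Disagreements:**
    - The cameras differed by up to about 3 mm on where the yellow sieve lay, and on the blue sieve at the first wrist look; I gripped at values in between.
    - On my first approach to the blue sieve the arm overshot by about 16 mm sideways. A wrist look showed the sieve had not moved, and I corrected before gripping.

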